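# Restock the glide-foot bin and push it home

## Task

Pour the six nylon glide feet out of the steel beaker into the empty near compartment of the heavy parts bin that stands pulled out from the stop rail, then stand the empty beaker back upright, wholly on its mat. After that slide the bin home along the desk, without lifting or tipping it, until its whole back edge is up against the rail. Leave the two neighbouring bins and the compressor where they are.

Things in the scene. Friction and masses are not known exactly. Their poses are not given: they have to be found in the camera images.
- cup: Steel beaker, round, no handle: outer diameter 62 mm at the foot, 69 mm at the rim, 105 mm tall, 3 mm wall, 0.14 kg. Origin: centre of its underside; z points out of the mouth. It stands on the mat at the start, the six glide feet in its lower 65 mm; grip it round the body, 65 to 80 mm up. Slippery inside: the feet slide out when it is tipped some 35 degrees or more past level.
- cup_rim (a point): Centre of the beaker's mouth, 105 mm above its underside.
- mat: Square cork mat fixed to the desk, 110 x 110 mm, 4 mm thick. Origin: centre of its underside (on the desk); x and y along its sides, z up. It lies to the left or to the right of the pulled-out bin; the compressor has the other side.
- bin: Pulled-out grey sheet-steel bin, the widest of three, with two black castor wheels in it: 150 (x) x 190 (y) x 75 mm tall, 4 mm walls, open top. Origin: centre of its underside; +x to its back and the rail, -x to its near face and the robot, z up. A full-height wall parts the near compartment (inside 90 x 182 mm, empty) from the back one, whose two wheels are fixed and reach 79 mm up.
- bin_fill (a point): Centre of the floor of the bin's near compartment (27 mm nearer than the bin's origin, 4 mm up).
- bin_back_left (a point): Back left corner of the bin (its +x, +y corner), 20 mm above its underside. At the start the bin is 50 to 130 mm short of the rail and turned up to 12 degrees against it. It weighs 1.0 to 1.5 kg and slides under 5 to 12 N.
- bin_back_right (a point): Back right corner of the bin (its +x, -y corner), 20 mm above its underside. A push off the bin's middle turns it, so it is best walked home by pushes low on its near face, by turns near the left and the right corner.
- rail: Aluminium angle fixed to the desk as a stop for the bins, 620 mm long (y), 45 mm tall. Origin: middle of the foot of its near face; +x points away from the robot, square to that face, y along the rail, z up. A bin is home when its back face lies on the rail's near face (x = 0 in this frame).
- bin_left: Narrower grey bin, 150 x 120 x 75 mm, with crutch hand grips in it, already home at the rail about 60 mm to the left (+y) of the wide bin's place. Origin: centre of its underside, axes as the wide bin. Leave alone.
- bin_right: Narrower grey bin, 150 x 120 x 75 mm, with clamps and levers in it, already home at the rail about 60 mm to the right (-y) of the wide bin's place. Origin and axes likewise. Leave alone.
- compressor: White nebuliser compressor, a case 110 (x) x 150 (y) mm, 94 mm tall, with a carrying handle up to 124 mm, standing on the desk beside the wide bin, on the side where the mat is not. Origin: centre of its underside. Leave alone.
- glide1: One of six alike white nylon glide feet for walking frames: a 24 mm round foot 9 mm thick with a 17 mm stem, 28 mm long in all, 14 g. Origin: centre of the foot's face; z along the stem.
- glide2: One of six alike white nylon glide feet for walking frames: a 24 mm round foot 9 mm thick with a 17 mm stem, 28 mm long in all, 14 g. Origin: centre of the foot's face; z along the stem.
- glide3: One of six alike white nylon glide feet for walking frames: a 24 mm round foot 9 mm thick with a 17 mm stem, 28 mm long in all, 14 g. Origin: centre of the foot's face; z along the stem.
- glide4: One of six alike white nylon glide feet for walking frames: a 24 mm round foot 9 mm thick with a 17 mm stem, 28 mm long in all, 14 g. Origin: centre of the foot's face; z along the stem.
- glide5: One of six alike white nylon glide feet for walking frames: a 24 mm round foot 9 mm thick with a 17 mm stem, 28 mm long in all, 14 g. Origin: centre of the foot's face; z along the stem.
- glide6: One of six alike white nylon glide feet for walking frames: a 24 mm round foot 9 mm thick with a 17 mm stem, 28 mm long in all, 14 g. Origin: centre of the foot's face; z along the stem.
Mind the look-alikes: they are no part of the job. What is shaped like the cup but yellow is not meant. What is shaped like the bin but green is not meant.

How it is judged:
On the way, in this order (a step that is already met when the one before it is completed fails the run):
1. the beaker is held tipped over the wide bin (angle between cup's own z axis and vertical above 1.3 rad and height (world z) of cup_rim above 0.06 m and horizontal distance between cup_rim and bin_fill below 0.15 m), for 0.05 s.
2. all six glide feet lie in the wide bin's near compartment (x of glide1 in the frame of bin between -0.074 and 0.02 m and y of glide1 in the frame of bin between -0.093 and 0.093 m and z of glide1 in the frame of bin between -0.01 and 0.075 m and x of glide2 in the frame of bin between -0.074 and 0.02 m and y of glide2 in the frame of bin between -0.093 and 0.093 m and z of glide2 in the frame of bin between -0.01 and 0.075 m and x of glide3 in the frame of bin between -0.074 and 0.02 m and y of glide3 in the frame of bin between -0.093 and 0.093 m and z of glide3 in the frame of bin between -0.01 and 0.075 m and x of glide4 in the frame of bin between -0.074 and 0.02 m and y of glide4 in the frame of bin between -0.093 and 0.093 m and z of glide4 in the frame of bin between -0.01 and 0.075 m and x of glide5 in the frame of bin between -0.074 and 0.02 m and y of glide5 in the frame of bin between -0.093 and 0.093 m and z of glide5 in the frame of bin between -0.01 and 0.075 m and x of glide6 in the frame of bin between -0.074 and 0.02 m and y of glide6 in the frame of bin between -0.093 and 0.093 m and z of glide6 in the frame of bin between -0.01 and 0.075 m), for 0.2 s.
3. the beaker stands upright and wholly on its mat, let go (x of cup in the frame of mat between -0.025 and 0.025 m and y of cup in the frame of mat between -0.025 and 0.025 m and z of cup in the frame of mat below 0.008 m and angle between cup's own z axis and vertical below 0.08 rad and contact force between the fingers and cup below 0.2 N), for 0.2 s.
4. the wide bin's back edge is against the rail (x of each of bin_back_left, bin_back_right in the frame of rail above -0.008 m and angle between bin's own z axis and vertical below 0.05 rad), for 0.2 s.
At the end, for the whole second after the job is handed in: All six glide feet lie in the near compartment of the wide bin; both back corners of that bin are within 8 mm of the rail's near face and it stands flat; the beaker stands upright with its whole foot on the mat (its centre within 25 mm of the mat's centre along each side); everything is at rest (all of step 2 and all of step 4 and x of cup in the frame of mat between -0.025 and 0.025 m and y of cup in the frame of mat between -0.025 and 0.025 m and z of cup in the frame of mat below 0.008 m and angle between cup's own z axis and vertical below 0.08 rad and linear speed of each of cup, bin, glide1, glide2, glide3, glide4, glide5, glide6 below 0.02 m/s); the robot touches nothing.
It fails at once if the wide bin is lifted or tipped (15 mm, 9 degrees) (height (world z) of bin above 0.015 m or angle between bin's own z axis and vertical above 0.16 rad).
It fails at once if the left neighbour bin is shifted by more than 15 mm (distance of bin_left from where it was at the start of the episode above 0.015 m).
It fails at once if the right neighbour bin is shifted by more than 15 mm (distance of bin_right from where it was at the start of the episode above 0.015 m).
It fails at once if the compressor is shifted by more than 15 mm (distance of compressor from where it was at the start of the episode above 0.015 m).
It also fails if it takes over 69 s, if anything falls off the work surface, if the arm or the gripper's body presses on something with over 40 N, if the wrist force passes 120 N, or if a joint passes its speed limit or range.

## Robot

A 6-joint arm with a two-finger parallel gripper is mounted at the origin on the work surface. World frame = base frame: x ahead of the robot, y to its left, z up, the work surface at z = 0. Lengths are in m, angles in rad, forces in N, time in s.
With the tool pointing down it reaches from about 0.35 to 0.725 m from the base axis. Payload 6 kg.
Tool frame: the origin (TCP) lies midway between the tips of the shut fingers; the grasp point (between the pads) lies 19 mm behind it; z points along the fingers, y is the line along which they close (so a half turn about z gives the same grasp; the last joint's range is limited). The gripper opens to 85 mm and grips with 20 to 120 N. Pads are 22 mm wide; open, the fingers measure 114 mm over their backs; the gripper's body (76 mm by 85 mm) begins 54 mm behind the grasp point. The pads swing forward as they close: fully open they stand 13 mm farther back than shut.
Start: joints at [1.437, 0.04, 0.085, 0, -1.615, -0.334], TCP at [0.271, 0.536, 0.231] pointing down, gripper open.
Joint ranges: [-2.56, 2.56], [-1.29, 2.01], [-1.08, 1.49], [-3.29, 1.98], [-2.81, -0.18], [-2.99, 2.99]. Speed limits (rad/s): [2.57, 2.57, 3.01, 3.14, 3.14, 3.14].

## Interface

Orientations are given as a unit quaternion [w, x, y, z].
In Python, from cell import get_obs, get_image, camera_model, close_job gives the robot as it stands.
- The arm moves only by the tool jog_arm, never from a script. Its argument "steps" is text: rows parted by semicolons, each of 7 numbers parted by spaces: the shift along the tool's x, y, z in m, then the turn, a rotation vector about the tool's x, y, z in degrees, then the finger opening in m, from 0 to 0.0854. A call has 1 to 20 rows; each row is the pose to reach, as a shift and turn from the pose commanded when the call began, along the tool's axes at that moment; what a row does not reach only later rows make up. A row lasts 1/10 s, in which the tool goes at most 50 mm and 8.59 degrees, less where a joint would pass 70% of its speed; a pose out of reach is approached as far as the arm can. A call with a gripper value outside its range is refused whole. The fingers move at their own pace and stop on an object; "squeeze" is the grip in N (left out, the last holds). Time passes only in rows, so rows that repeat a pose let the fingers close. It gives the time, the measured TCP pose, the force, the opening and the grip force at its end, in the units of the state.
- get_obs(): the state, without advancing time (a new reading comes with each control period).
- get_image(name): name is "scene" or "top"; returns (picture, depth): 384x512x3 uint8, red, green, blue; 384x512 float32, m along the optical axis (not along the pixel's ray), 0 where there is no reading.
- camera_model(name): a dict with "vfov" (degrees; the focal length in pixels is half the picture's height over the tangent of half this angle, whatever the lens; pixels are square), "cx", "cy" (the principal point, pixels), "T" (4x4, takes a point from camera to world coordinates). Camera axes: x right, y down, z forward; pixel columns grow to the right and rows downward; lengths in m; the calibration is good to about 2 mm. A picture is of the moment at which its call begins. camera_model takes no time and is no camera call.
- close_job(): hands the job in; it is judged then, once.
The state is a dict: "time": time; "joints": joint angles; "joint_velocities": joint speeds; "joint_torque": joint torques, N m; "position": TCP position; "ee_rot": TCP orientation; "wrist_force": force on the tool from outside, world axes, zero at the start; "wrist_torque": the same for the moment, N m; "opening": finger opening in m; "grip_force": force on a finger pad.
Only numpy, scipy, OpenCV 4.12 (cv2) and the standard library are available. Lean on these libraries where they do the work, as an engineer would, in place of code of your own. Each camera call takes 0.05 s, during which the arm holds its last target. There are 200 camera calls.

## Working session

There is one attempt and no reset: what is moved stays moved. The work goes in short steps, Python scripts to look and compute and a tool call to move; the robot and the scene stay as the last step left them, time stands still between calls to the robot, and variables do not carry over. Pictures are saved under pics/ and viewed, at most 10 in all, crops included, and the job is handed in when it is done.

Besides the shell and the picture viewer there is one more tool, called after ">>>" by a JSON object that holds its "fn" and its "kwargs", one argument or row to a line. jog_arm: Moves the arm, as the interface text tells. Its arguments: {"type":"object","properties":{"steps":{"type":"string"},"squeeze":{"type":"number"}},"required":["steps"]}

```bash
mkdir -p pics; cat > h.py <<'E'
import numpy as np, cv2
from cell import *
def cloud(name):
    im,d=get_image(name); c=camera_model(name); H,W=d.shape
    f=H/2/np.tan(np.radians(c['vfov'])/2)
    u,v=np.meshgrid(np.arange(W),np.arange(H))
    P=np.stack([(u-c['cx'])/f*d,(v-c['cy'])/f*d,d],-1)
    T=np.array(c['T']); P=P@T[:3,:3].T+T[:3,3]; P[d==0]=np.nan
    return im,d,P
E
python3 - <<'E'
from h import *
for n in ['scene','top']:
    im,d,P=cloud(n); np.savez(n+'.npz',im=im,d=d,P=P)
    cv2.imwrite(f'pics/{n}0.png',cv2.resize(im[:,:,::-1],(768,576)))
    print(n,camera_model(n))
print(get_obs())
E
```

```text
scene {'vfov': 54.23543801699462, 'cx': 265.58261551125287, 'cy': 188.32553283092395, 'T': array([[-0.88157925,  0.27503275, -0.38363395,  0.91711651],
       [ 0.47146017,  0.47289436, -0.74437641,  0.79431943],
       [-0.02330956, -0.83709492, -0.54656084,  0.72021289],
       [ 0.        ,  0.        ,  0.        ,  1.        ]])}
top {'vfov': 49.223481484861054, 'cx': 253.9737022182833, 'cy': 199.0580601980196, 'T': array([[ 0.01921154, -0.9931826 ,  0.11497499,  0.34338702],
       [-0.99947274, -0.02208818, -0.02379803, -0.06309904],
       [ 0.02617538, -0.11445717, -0.99308328,  1.12769209],
       [ 0.        ,  0.        ,  0.        ,  1.        ]])}
{'time': 0.1, 'joints': array([ 1.43669495e+00,  4.07518235e-02,  8.39118616e-02, -3.98093128e-04,
       -1.61550159e+00, -3.33706818e-01]), 'joint_velocities': array([-1.05090731e-03, -6.60280422e-05,  3.64439472e-03,  3.44153565e-03,
        8.98894232e-04,  1.18717440e-03]), 'joint_torque': array([-5.08459998e-03, -3.69339395e+01,  3.48285449e+01,  6.95199519e+00,
       -4.52239648e-03, -2.02041861e-06]), 'position': array([0.27035958, 0.53530515, 0.23038133]), 'ee_rot': array([ 7.88579123e-04,  9.72770647e-01, -2.31768488e-01, -1.20884292e-04]), 'wrist_force': array([0.11339474, 0.27991887, 0.6971467 ]), 'wrist_torque': array([0.00272755, 0.0438759 , 0.01433517]), 'grip_force': 0.0, 'opening': 0.08519255969909487}
```

View pics/top0.png

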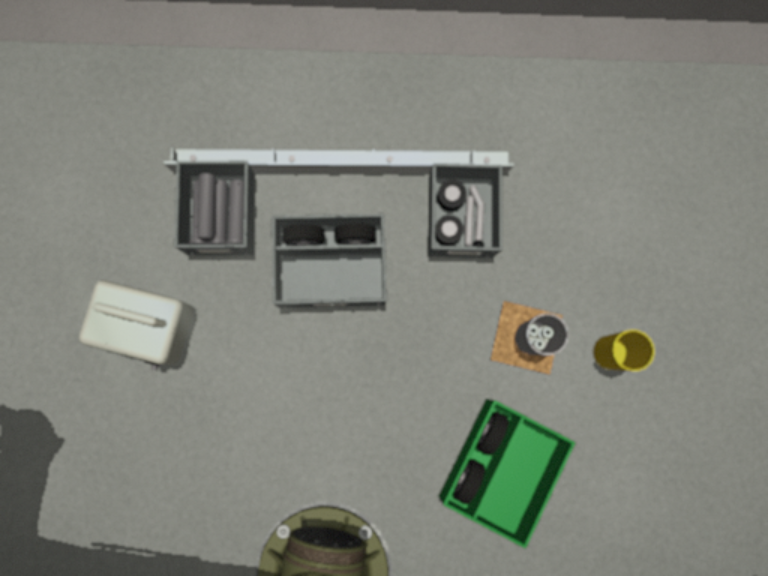

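View pics/scene0.png

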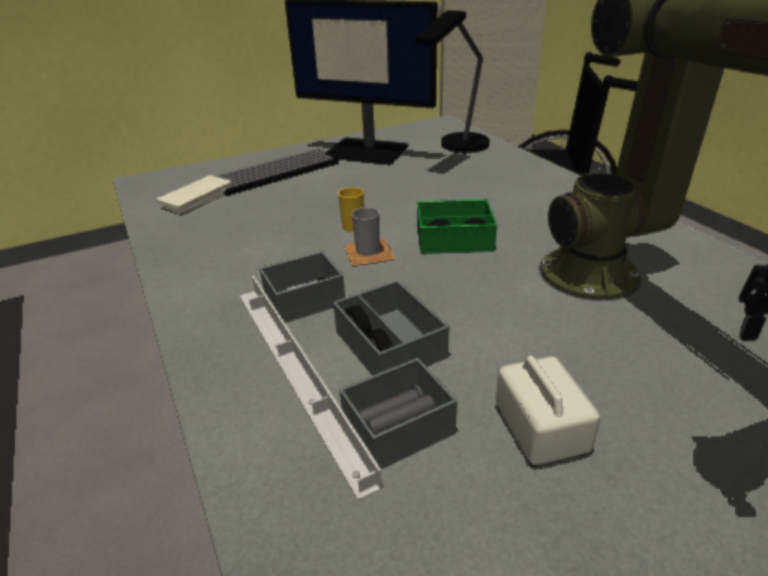

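The top view shows the wide bin at about (330,262), the rail at y≈158, the mat at (528,338) with the steel beaker at about (540,335), the yellow cup to its right at (625,350), the compressor at (130,322) and the green bin at (510,470). All of these are in the 768x576 enlargement.

```bash
python3 - <<'E'
from h import *
z=np.load('top.npz');im,P=z['im'],z['P']
v,u=np.mgrid[:384,:512]
def box(u0,v0,u1,v1): return (u>u0/1.5)&(u<u1/1.5)&(v>v0/1.5)&(v<v1/1.5)
def st(m,n): 
    p=P[m]; p=p[~np.isnan(p[:,0])]; print(n,len(p),p.min(0).round(4) if len(p) else '',p.max(0).round(4) if len(p) else '', np.median(p,0).round(4) if len(p) else ''); return p
Z=P[...,2]
print('desk z',np.nanmedian(Z[box(300,400,400,450)]))
def rect(p,n): 
    r=cv2.minAreaRect(p[:,:2].astype(np.float32)); print(n,r); print(cv2.boxPoints(r).round(4).tolist())
hsv=cv2.cvtColor(im,cv2.COLOR_RGB2HSV)
m=box(480,290,580,385)
mat=m&(hsv[...,0]<20)&(hsv[...,1]>90); rect(st(mat,'mat'),'mat')
cup=m&(Z>0.095); p=st(cup,'cuprim'); print('circ',cv2.minEnclosingCircle(p[:,:2].astype(np.float32)))
b=box(260,200,400,320)&(Z>0.065)&(Z<0.09); rect(st(b,'bin'),'bin')
rf=box(255,140,430,175)&(Z>0.035)&(Z<0.055); p=st(rf,'rail');
for y0 in np.arange(p[:,1].min(),p[:,1].max(),.03):
    q=p[abs(p[:,1]-y0)<.015]; print(round(y0,3),q[:,0].min().round(4),q[:,0].max().round(4))
for n,bx in [('bl',(165,150,258,262)),('br',(420,155,510,265)),('comp',(70,270,190,370)),('yel',(590,320,665,380)),('green',(430,390,580,550))]:
    rect(st(box(*bx)&(Z>0.06),n),n)
rect(st(box(160,140,520,180)&(Z>0.03)&(Z<.055),'railall'),'railall')
E
```

```text
desk z 6.202158103063571e-05
mat 910 [ 0.3479 -0.4142 -0.0059] [ 0.4734 -0.2881  0.0706] [ 0.3997 -0.3289  0.0041]
mat ((0.4108235836029053, -0.35228583216667175), (0.10930383950471878, 0.10984595119953156), 77.44509887695312)
[[0.34529998898506165, -0.3937000036239624], [0.45260000228881836, -0.41760000586509705], [0.4763000011444092, -0.3109000027179718], [0.36910000443458557, -0.28700000047683716]]
cuprim 182 [ 0.3763 -0.393   0.0952] [ 0.4428 -0.3245  0.114 ] [ 0.4093 -0.3678  0.1075]
circ ((0.40855368971824646, -0.35875990986824036), 0.03461781516671181)
bin 1245 [ 0.4534 -0.0937  0.065 ] [0.6099 0.1006 0.0847] [0.5694 0.0072 0.0762]
bin ((0.5318310856819153, 0.0030280128121376038), (0.1518060266971588, 0.1905798465013504), 2.506054401397705)
[[0.45179998874664307, 0.09489999711513519], [0.4602000117301941, -0.09549999982118607], [0.6118000149726868, -0.08889999985694885], [0.6035000085830688, 0.1014999970793724]]
rail 301 [ 0.7022 -0.1709  0.035 ] [0.7275 0.1361 0.0508] [ 0.7077 -0.0231  0.0438]
-0.171 0.7094 0.7134
-0.141 0.7075 0.7133
-0.111 0.7075 0.712
-0.081 0.7068 0.7182

[... 1665 characters left out ...]
847] [ 0.1845 -0.2755  0.0751]
green ((0.18124045431613922, -0.3030456602573395), (0.15278825163841248, 0.19138963520526886), 63.683921813964844)
[[0.06159999966621399, -0.32910001277923584], [0.23319999873638153, -0.4138999879360199], [0.30090001225471497, -0.2770000100135803], [0.12929999828338623, -0.19210000336170197]]
railall 811 [ 0.6711 -0.3181  0.03  ] [0.7444 0.2987 0.0549] [ 0.705  -0.0099  0.0426]
railall ((0.7085792422294617, -0.009662359952926636), (0.061567723751068115, 0.6169233322143555), 1.3972569704055786)
[[0.6703000068664551, 0.2980000078678131], [0.6852999925613403, -0.3188000023365021], [0.7469000220298767, -0.3172999918460846], [0.7318000197410583, 0.2994999885559082]]
```

>>> {"fn": "jog_arm", "kwargs": {
  "steps": "0.4 0.285 -0.07 0 0 50 0.0854;0.4 0.285 -0.07 0 0 50 0.0854;0.4 0.285 -0.07 0 0 50 0.0854;0.4 0.285 -0.07 0 0 50 0.0854;0.4 0.285 -0.07 0 0 50 0.0854;0.4 0.285 -0.07 0 0 50 0.0854;0.4 0.285 -0.07 0 0 50 0.0854;0.4 0.285 -0.07 0 0 50 0.0854;0.4 0.285 -0.07 0 0 50 0.0854;0.4 0.285 -0.07 0 0 50 0.0854;0.4 0.285 -0.07 0 0 50 0.0854;0.4 0.285 -0.07 0 0 50 0.0854;0.4 0.285 -0.07 0 0 50 0.0854"
}}

```text
time: 1.4
position: [0.4987, 0.1013, 0.3008]
ee_rot: [0.0, 0.784, -0.621, -0.0]
wrist_force: [0.5, 0.3, 0.5]
opening: 0.0854
grip_force: 0.0
```

```bash
cat >> h.py <<'E'
import json,os
from scipy.spatial.transform import Rotation as Ro
np.set_printoptions(suppress=True,precision=4)
def log():
    o=get_obs(); r=[list(map(float,o[k])) for k in('joints','position','ee_rot')]
    open('log.jsonl','a').write(json.dumps(r)+'\n'); print(o['time'],*[np.array(a) for a in r]); return o
E
cat > log.jsonl <<'E'
[[1.43669,0.04075,0.08391,-0.0004,-1.6155,-0.33371],[0.27036,0.53531,0.23038],[0.00079,0.97277,-0.23177,-0.00012]]
E
python3 -c "
from h import *
log()"
```

```text
1.4 [ 0.5966 -0.1821  0.0011 -0.0004 -1.7548 -0.3658] [0.4987 0.1013 0.3008] [ 0.0004  0.7838 -0.621  -0.0003]
```

```bash
cat >> h.py <<'E'
def toolR(psi,th,roll=0):
    "heading psi, pitch down th (deg), tool x up; roll = turn about tool z (deg)"
    p,t=np.radians([psi,th]); z=np.array([np.cos(p)*np.cos(t),np.sin(p)*np.cos(t),-np.sin(t)])
    y=np.array([np.sin(p),-np.cos(p),0]); x=np.cross(y,z)
    return np.stack([x,y,z],1)@Ro.from_rotvec([0,0,roll],degrees=True).as_matrix()
def row(pos,R,cur=None):
    if cur is None:
        o=get_obs(); cur=(o['position'],Ro.from_quat(np.roll(o['ee_rot'],-1)).as_matrix())
    s=cur[1].T@(np.array(pos)-cur[0]); w=Ro.from_matrix(cur[1].T@R).as_rotvec(degrees=True)
    print('row',s.round(4),w.round(2),'rows>=',max(np.linalg.norm(s)/.05,np.linalg.norm(w)/8.59).round(1))
E
python3 -c "
from h import *
R=toolR(-50,25);d=R[:,2];G=np.array([.4086,-.3588,.077])
row(G-.10*d+[0,0,.1],R)"
```

```text
row [0.3464 0.2337 0.0817] [ 15.22  63.77 -23.79] rows>= 8.5
```

>>> {"fn": "jog_arm", "kwargs": {
  "steps": "0.18 0.12 0 8 32 -12 0.0854;0.18 0.12 0 8 32 -12 0.0854;0.18 0.12 0 8 32 -12 0.0854;0.18 0.12 0 8 32 -12 0.0854;0.18 0.12 0 8 32 -12 0.0854;0.18 0.12 0 8 32 -12 0.0854;0.18 0.12 0 8 32 -12 0.0854"
}}

```text
time: 2.1
position: [0.4236, -0.1008, 0.302]
ee_rot: [0.115, 0.812, -0.511, 0.258]
wrist_force: [0.8, -0.1, 0.9]
opening: 0.0855
grip_force: 0.0
```

```bash
python3 -c "
from h import *
log()
R=toolR(-50,25);d=R[:,2];G=np.array([.4086,-.3588,.077])
row(G-.10*d+[0,0,.1],R)"
```

```text
2.1 [ 0.7078 -0.725  -0.664   0.5736 -1.6868 -0.2092] [ 0.4236 -0.1008  0.302 ] [ 0.1155  0.8115 -0.5112  0.2584]
row [0.0755 0.1564 0.1326] [  7.08  31.72 -12.09] rows>= 4.4
```

```bash
cat > kin.py <<'E'
from h import *
from scipy.optimize import least_squares
E=lambda a,v: Ro.from_euler(a,v)
def fk(q,k):
    a1,off,h1,L2,a3,L4,tl=k
    R1=E('z',q[0]); Rf=R1*E('y',q[1]-q[2]); R4=Rf*E('x',q[3]*S[0]); R5=R4*E('y',-q[4])
    w=R1.apply([a1,off,h1])+(R1*E('y',q[1])).apply([0,0,L2])+Rf.apply([L4,0,a3])
    p=w+R5.apply([tl,0,0])
    return p,R5*E('x',S[1]*q[5])*RT
S=[1,1]; RT=Ro.identity()
def load(): return [[np.array(a) for a in json.loads(l)] for l in open('log.jsonl')]
def calib():
    global S,RT
    D=load(); best=None
    for s0 in(1,-1):
      for s1 in(1,-1):
        S[:]=[s0,s1]; RT=Ro.identity()
        B=[fk(q,[0]*7)[1].inv()*Ro.from_quat(np.roll(r,-1)) for q,p,r in D]
        m=Ro.concatenate(B).mean(); e=max((m.inv()*b).magnitude() for b in B)
        if best is None or e<best[0]: best=(e,s0,s1,m)
    e,s0,s1,m=best; S[:]=[s0,s1]; RT=m
    f=least_squares(lambda k:np.r_[np.concatenate([fk(q,k)[0]-p for q,p,r in D]),1e-4*(k-[0,-.2,.3,.4,0,.4,.2])],[0,-.2,.3,.4,0,.4,.2])
    return f.x,e,np.abs(f.fun).max()
LO=np.array([-2.56,-1.29,-1.08,-3.29,-2.81,-2.99]);HI=np.array([2.56,2.01,1.49,1.98,-.18,2.99])
def ik(k,p,R,q0):
    Rt=Ro.from_matrix(R)
    def g(q):
        pp,rr=fk(q,k); return np.r_[pp-p,.3*(rr.inv()*Rt).as_rotvec(),1e-3*(q-q0)]
    f=least_squares(g,np.clip(q0,LO+.01,HI-.01),bounds=(LO,HI)); return f.x,np.linalg.norm(f.fun[:6])
E
python3 -c "
from kin import *
k,e,m=calib();print(k,e,m,S,RT.as_quat())"
```

```text
[ 0.2837 -0.1872  0.2505  0.357   0.0001  0.252   0.34  ] 4.956016144011724e-06 0.05445925286800457 [-1, -1] [0. 0. 0. 1.]
```

>>> {"fn": "jog_arm", "kwargs": {
  "steps": "0.075 0.155 0.13 7 32 -12 0.0854;0.075 0.155 0.13 7 32 -12 0.0854;0.075 0.155 0.13 7 32 -12 0.0854;0.075 0.155 0.13 7 32 -12 0.0854;0.075 0.155 0.13 7 32 -12 0.0854;0.075 0.155 0.13 7 32 -12 0.0854;0.075 0.155 0.13 7 32 -12 0.0854;0.075 0.155 0.13 7 32 -12 0.0854"
}}

```text
time: 2.9
position: [0.3459, -0.306, 0.378]
ee_rot: [0.215, 0.777, -0.36, 0.469]
wrist_force: [0.3, -0.0, -0.5]
opening: 0.0855
grip_force: 0.0
```

```bash
cat > fit.py <<'E'
import kin; from kin import *
log()
k,e,m=calib(); print(e,S); RT0=kin.RT
D=load(); A=[];b=[]
for q,p,r in D:
    R1=E('z',q[0]);R2=R1*E('y',q[1]);Rf=R1*E('y',q[1]-q[2]);R4=Rf*E('x',S[0]*q[3]);R5=R4*E('y',-q[4]);M=[x.as_matrix() for x in(R1,R2,Rf,R4,R5)]
    # unknown: a1,off,h1 | L2 | L4,a3 | offset y after J4 | tool along x
    A.append(np.column_stack([M[0],M[1][:,2],M[2][:,0],M[2][:,2],M[3][:,1],M[3][:,2],M[4][:,0]])); b.append(p)
A=np.vstack(A);b=np.concatenate(b)
for ridge in(1e-3,):
    x0=np.array([0,-.1,.3,.4,.3,0,-.1,0,.2]); f=np.linalg.lstsq(np.vstack([A,ridge*np.eye(9)]),np.r_[b-A@x0,np.zeros(9)],rcond=None)[0]+x0
    print(f, A@f-b, np.linalg.svd(A)[1])
E
python3 fit.py
```

```text
2.9 [ 0.2683 -1.2848 -1.0781  0.9829 -1.2965  0.3964] [ 0.3459 -0.306   0.378 ] [ 0.2154  0.7769 -0.3605  0.4692]
5.575518161789667e-06 [-1, -1]
[ 0.      0.      0.1539  0.3999  0.5514  0.     -0.1965  0.      0.3468] [ 0. -0.  0.  0.  0. -0.  0. -0.  0.  0. -0. -0.] [4.2244 2.9054 2.8164 0.9026 0.8267 0.4853 0.1759 0.0942 0.0885]
```

```bash
cat > kin.py <<'E'
from h import *
from scipy.optimize import least_squares
E=lambda a,v: Ro.from_euler(a,v)
LO=np.array([-2.56,-1.29,-1.08,-3.29,-2.81,-2.99]);HI=np.array([2.56,2.01,1.49,1.98,-.18,2.99])
def chain(q):
    R1=E('z',q[0]);R2=R1*E('y',q[1]);Rf=R1*E('y',q[1]-q[2]);R4=Rf*E('x',-q[3]);R5=R4*E('y',-q[4])
    el=np.array([0,0,.1539])+R2.apply([0,0,.3999]); w0=el+Rf.apply([.5514,0,0]); w=w0+R4.apply([0,-.1965,0]); p=w+R5.apply([.3468,0,0])
    return el,w0,w,p,R5*E('x',-q[5])
q,p,r=[np.array(a) for a in json.loads(open('log.jsonl').readline())]
RT=chain(q)[4].inv()*Ro.from_quat(np.roll(r,-1))
def fk(q): c=chain(q); return c[3],c[4]*RT
def ik(p,R,q0):
    Rt=Ro.from_matrix(R)
    def g(q):
        pp,rr=fk(q); return np.r_[pp-p,.3*(rr.inv()*Rt).as_rotvec()]
    f=least_squares(g,np.clip(q0,LO+.01,HI-.01),bounds=(LO,HI),max_nfev=60); return f.x,np.linalg.norm(f.fun)
def marg(q): return np.minimum(q-LO,HI-q)
E
cat > s.py <<'E'
from kin import *
rng=np.random.default_rng(0)
G=np.array([.4086,-.3588,.079])
seeds=[np.array([j1,.5,.2,j4,-1,j6]) for j1 in(-.9,-.2,.5) for j4 in(-2.5,-1.2,0,1.2) for j6 in(-1.5,1.5)]
for th in(15,25,35,45):
  for psi in range(-150,100,30):
    for fl in(0,180):
      R=toolR(psi,th,fl); sol=[]
      for s in seeds:
        q,e=ik(G+.019*R[:,2],R,s)
        if e<2e-3 and not any(np.abs(q-x).max()<.1 for x in sol):
            sol.append(q); c=chain(q); print(th,psi,fl,q,'m',marg(q).min().round(2),'zw',np.array(c[1:3]).round(2).tolist())
E
time python3 s.py
```

```text
15 -150 0 [-0.0571  0.6093 -0.1923  0.6087 -1.9561 -1.1464] m 0.85 zw [[0.61, -0.03, 0.09], [0.68, -0.2, 0.16]]
15 -150 180 [-0.0571  0.6093 -0.1922  0.6087 -1.9561  1.9952] m 0.85 zw [[0.61, -0.03, 0.09], [0.68, -0.2, 0.16]]
15 -120 0 [ 0.0533  0.3131 -0.6702  0.9475 -1.6475 -1.0861] m 0.41 zw [[0.43, 0.02, 0.08], [0.57, -0.08, 0.16]]
15 -120 180 [ 0.0533  0.3131 -0.6702  0.9475 -1.6475  2.0555] m 0.41 zw [[0.43, 0.02, 0.08], [0.57, -0.08, 0.16]]
15 0 0 [-1.2465 -0.1813 -0.5571 -1.4321 -1.1796 -2.8364] m 0.15 zw [[0.14, -0.42, 0.34], [0.09, -0.36, 0.16]]
15 0 180 [-1.2465 -0.1813 -0.5571 -1.4321 -1.1796  0.3052] m 0.52 zw [[0.14, -0.42, 0.34], [0.09, -0.36, 0.16]]
15 30 0 [-1.2068  0.2258 -0.1567 -1.2685 -1.6167 -2.7311] m 0.26 zw [[0.21, -0.56, 0.34], [0.13, -0.52, 0.16]]
15 30 180 [-1.2068  0.2258 -0.1567 -1.2685 -1.6167  0.4105] m 0.92 zw [[0.21, -0.56, 0.34], [0.13, -0.52, 0.16]]
15 60 0 [-1.0687  0.5317  0.2261 -1.1222 -1.9821 -2.6673] m 0.32 zw [[0.35, -0.64, 0.33], [0.25, -0.63, 0.16]]
15 60 180 [-1.0687  0.5317  0.2261 -1.1222 -1.9821  0.4743] m 0.83 zw [[0.35, -0.64, 0.33],
[... 3851 characters left out ...]
18 -0.3969 -0.569  -0.6521 -0.865  -0.5632] m 0.51 zw [[0.29, -0.25, 0.43], [0.18, -0.36, 0.31]]
45 30 180 [-0.8917 -0.0374 -0.2269 -0.8034 -1.3277  0.0264] m 0.85 zw [[0.33, -0.41, 0.45], [0.21, -0.47, 0.31]]
45 60 0 [-0.8561  0.2443  0.0593 -0.7363 -1.6678 -2.7748] m 0.22 zw [[0.42, -0.48, 0.44], [0.29, -0.56, 0.31]]
45 60 180 [-0.8562  0.2443  0.0593 -0.7363 -1.6678  0.3668] m 1.14 zw [[0.42, -0.48, 0.44], [0.29, -0.56, 0.31]]
45 90 0 [-0.7366  0.453   0.2806 -0.5925 -1.9248 -2.4623] m 0.53 zw [[0.53, -0.48, 0.42], [0.41, -0.59, 0.31]]
45 90 180 [-0.7366  0.453   0.2806 -0.5925 -1.9248  0.6793] m 0.89 zw [[0.53, -0.48, 0.42], [0.41, -0.59, 0.31]]
real	0m21.092s
user	0m21.601s
sys	0m0.064s
```

```bash
cat > s2.py <<'E'
from kin import *
by=np.array([-.044,1,0]); F=np.array([.505,.002,0])
def pour(R0,al,tilt,gam,mz=.125,back=.045):
    a=np.radians(al); p=np.array([np.cos(a),np.sin(a),0]); ax=np.cross([0,0,1],p)
    Q=Ro.from_rotvec(ax*np.radians(tilt)); c=Q.apply([0,0,1]); Q=Ro.from_rotvec(c*np.radians(gam))*Q
    R=Q.as_matrix()@R0; M=F-np.sign(p[1])*by*back+[0,0,mz]
    return M-.0325*c+.019*R[:,2],R
if __name__=='__main__':
  for th in(25,35):
   for psi in(0,15,30,-150,-120):
    R0=toolR(psi,th,180 if psi>-1 else 0)
    q0,e=ik(np.array([.4086,-.3588,.079])+.019*R0[:,2],R0,np.array([-1.,0,-.3,-1,-1.3,.1]) if psi>-1 else np.array([0,.3,-.4,.7,-1.7,-1]))
    best=[]
    for al in(75,90,105,-75,-90,-105):
     for g in range(-180,180,20):
      p,R=pour(R0,al,130,g)
      for s in(q0,q0+[.75,0,0,0,0,1.5],q0+[.75,0,0,0,0,-1.5]):
        q,e=ik(p,R,s)
        if e<2e-3:
          c=chain(q); zs=min(c[1][2],c[2][2])
          if zs>.13: best.append((marg(q).min(),al,g,q,R[:,2],np.round(c[2],2)))
    best.sort(key=lambda t:-t[0]); print(th,psi,'q0',q0)
    for b in best[:6]: print('  ',round(b[0],2),b[1],b[2],b[3],'d',b[4],'w',b[5])
E
python3 s2.py
```

```text
25 0 q0 [-1.0849 -0.2961 -0.5546 -1.2122 -1.0272  0.0478]
   0.79 90 120 [ 0.5475  0.4384 -0.2322  0.5512 -2.022  -0.7035] d [-0.4532 -0.8283 -0.3296] w [0.66 0.2  0.25]
   0.79 90 120 [ 0.5475  0.4384 -0.2322  0.5512 -2.022  -0.7035] d [-0.4532 -0.8283 -0.3296] w [0.66 0.2  0.25]
   0.79 90 120 [ 0.5475  0.4384 -0.2322  0.5512 -2.022  -0.7035] d [-0.4532 -0.8283 -0.3296] w [0.66 0.2  0.25]
   0.71 75 80 [ 0.5969  0.293  -0.3713  0.5951 -1.8971 -0.9893] d [-0.3103 -0.8528 -0.42  ] w [0.6  0.21 0.28]
   0.71 75 80 [ 0.5969  0.293  -0.3713  0.5951 -1.8971 -0.9893] d [-0.3103 -0.8528 -0.42  ] w [0.6  0.21 0.28]
   0.71 75 80 [ 0.5969  0.293  -0.3713  0.5951 -1.8971 -0.9893] d [-0.3103 -0.8528 -0.42  ] w [0.6  0.21 0.28]
25 15 q0 [-1.1359 -0.0696 -0.3657 -1.1888 -1.2947  0.2039]
   0.78 90 100 [ 0.5706  0.3823 -0.2967  0.5852 -1.9652 -0.7385] d [-0.383  -0.8517 -0.3576] w [0.63 0.21 0.26]
   0.78 90 100 [ 0.5706  0.3823 -0.2967  0.5852 -1.9652 -0.7385] d [-0.383  -0.8517 -0.3576] w [0.63 0.21 0.26]
   0.78 90 100 [ 0.5706  0.3823 -0.2967  0.5852 -1.9652 -0.7385] d [-0.383  -0.8517 -0.357
[... 5596 characters left out ...]
5 -0.9071]
   0.98 -105 0 [-0.3504  0.1695 -0.0952 -1.2511 -1.7953  0.133 ] d [ 0.0406  0.9706 -0.2374] w [ 0.5  -0.25  0.22]
   0.98 -105 0 [-0.3504  0.1695 -0.0952 -1.2511 -1.7953  0.133 ] d [ 0.0406  0.9706 -0.2374] w [ 0.5  -0.25  0.22]
   0.98 -105 0 [-0.3504  0.1695 -0.0952 -1.2511 -1.7953  0.133 ] d [ 0.0406  0.9706 -0.2374] w [ 0.5  -0.25  0.22]
   0.95 -75 60 [-0.3345  0.1977 -0.0657 -1.2282 -1.8575  0.5648] d [-0.0406  0.9706 -0.2374] w [ 0.51 -0.25  0.22]
   0.95 -75 60 [-0.3345  0.1977 -0.0657 -1.2282 -1.8575  0.5648] d [-0.0406  0.9706 -0.2374] w [ 0.51 -0.25  0.22]
   0.95 -75 60 [-0.3345  0.1977 -0.0657 -1.2282 -1.8575  0.5648] d [-0.0406  0.9706 -0.2374] w [ 0.51 -0.25  0.22]
```

```bash
cat > plan.py <<'E'
from kin import *
from s2 import pour
def simpath(q,W,verb=True):
    p,R=fk(q)
    for name,tp,tR in W:
        tR=Ro.from_matrix(tR); w=(R.inv()*tR).as_rotvec(); s=tp-p
        n=int(np.ceil(max(np.linalg.norm(s)/.03,np.degrees(np.linalg.norm(w))/6,1))); mj=0;me=0;mm=9;mz=9
        for i in range(1,n+1):
            a,b=p+s*i/n,R*Ro.from_rotvec(w*i/n); q2,e=ik(a,b.as_matrix(),q); mj=max(mj,np.abs(q2-q).max());q=q2;me=max(me,e);mm=min(mm,marg(q).min());c=chain(q);mz=min(mz,c[1][2],c[2][2])
        p,R=a,b
        print(name,'n',n,'err',round(me,4),'marg',mm.round(2),'maxdq',mj.round(2),'zmin',round(mz,2),'q',q,'w',c[2].round(2))
    return q
G=np.array([.4086,-.3588,.079]); PSI,TH=25,30
R0=toolR(PSI,TH,180); d=R0[:,2]; T=lambda g: g+.019*d
W1=('down',np.array([.42,-.15,.32]),toolR(25,90,180))
W2=('high',T(G-.11*d+[0,0,.10]),R0); W3=('near',T(G-.11*d),R0); W4=('grasp',T(G),R0)
W5=('lift',T(G)+[0,0,.12],R0)
F=lambda al,t,g,mz,bk:pour(R0,al,t,g,mz,bk)
if __name__=='__main__':
    q=load()[-1][0] if 0 else np.array(get_obs()['joints'])
    q=simpath(q,[W1,W2,W3,W4,W5])
    for al,g in((-85,-60),(-85,-80),(-75,-60)):
        print(al,g); simpath(q,[('B',*F(al,75,g,.19,.05)),('C',*F(al,130,g,.13,.045)),('D',*F(al,150,g,.125,.035)),('B',*F(al,75,g,.19,.05)),W5])
    row(*W1[1:])
E
python3 plan.py
```

```text
down n 20 err 0.0 marg 0.04 maxdq 0.13 zmin 0.39 q [ 0.1132 -0.3416 -0.0922  0.     -1.8202 -1.2477] w [ 0.42 -0.15  0.67]
high n 11 err 0.0 marg 0.79 maxdq 0.15 zmin 0.4 q [-1.2572 -0.1064 -0.0766 -1.0469 -1.692   0.0357] w [ 0.06 -0.52  0.4 ]
near n 4 err 0.0 marg 0.91 maxdq 0.04 zmin 0.3 q [-1.2534 -0.0086 -0.1709 -1.0354 -1.5914  0.1999] w [ 0.06 -0.52  0.3 ]
grasp n 4 err 0.0 marg 0.83 maxdq 0.05 zmin 0.24 q [-1.0768  0.0155 -0.249  -1.0733 -1.3909  0.2033] w [ 0.15 -0.48  0.24]
lift n 4 err 0.0 marg 0.85 maxdq 0.05 zmin 0.27 q [-1.068  -0.1339 -0.165  -1.048  -1.4977 -0.0063] w [ 0.15 -0.48  0.36]
-85 -60
B n 16 err 0.0203 marg 0.0 maxdq 0.26 zmin 0.37 q [ 0.422  -0.8567 -0.8118 -0.2253 -0.7892 -2.99  ] w [ 0.31 -0.07  0.4 ]
C n 10 err 0.0084 marg 0.0 maxdq 0.24 zmin 0.19 q [-0.5195 -0.2714 -0.579  -1.507  -1.4217 -2.2141] w [ 0.31 -0.19  0.19]
D n 4 err 0.0 marg 0.51 maxdq 0.07 zmin 0.1 q [-0.6579 -0.0107 -0.5526 -1.6996 -1.6583 -2.208 ] w [ 0.31 -0.2   0.1 ]
B n 13 err 0.0203 marg 0.0 maxdq 0.25 zmin 0.13 q [ 0.422  -0.8567 -0.8118 -0.2253 -0.7892 -2.99  ] w [ 0.31 -0.07  0.4
[... 720 characters left out ...]
63] w [ 0.15 -0.48  0.36]
-75 -60
B n 16 err 0.0 marg 0.08 maxdq 0.22 zmin 0.37 q [ 0.3846 -0.7008 -0.6448 -0.2915 -0.9926 -2.9056] w [ 0.34 -0.06  0.43]
C n 10 err 0.0 marg 0.21 maxdq 0.17 zmin 0.21 q [-0.4478 -0.0568 -0.3451 -1.36   -1.6185 -2.3131] w [ 0.39 -0.23  0.21]
D n 4 err 0.0 marg 0.64 maxdq 0.06 zmin 0.12 q [-0.5692  0.174  -0.3033 -1.5528 -1.8277 -2.3451] w [ 0.39 -0.26  0.12]
B n 13 err 0.0 marg 0.08 maxdq 0.18 zmin 0.15 q [ 0.3846 -0.7008 -0.6448 -0.2915 -0.9926 -2.9056] w [ 0.34 -0.06  0.43]
lift n 16 err 0.0 marg 0.22 maxdq 0.22 zmin 0.36 q [-1.068  -0.1339 -0.165  -1.048  -1.4977 -0.0063] w [ 0.15 -0.48  0.36]
row [-0.0849 -0.1573 -0.0354] [-56.52 -42.84  93.47] rows>= 13.7
```

```bash
cat > s3.py <<'E'
from plan import *
import io,contextlib
qL=np.array([-1.068,-.1339,-.165,-1.048,-1.4977,-.0063])
for al,gc in((-80,-60),(-75,-60),(-90,-70)):
    qD=None
    for gb in range(-60,61,20):
        print(al,gc,gb); simpath(qL,[('B',*F(al,78,gb,.19,.05)),('C',*F(al,130,gc,.14,.045)),('D',*F(al,145,gc,.135,.035))])
E
python3 s3.py
```

```text
-80 -60 -60
B n 16 err 0.0 marg 0.01 maxdq 0.21 zmin 0.37 q [ 0.405  -0.7981 -0.7356 -0.278  -0.8846 -2.9815] w [ 0.32 -0.07  0.41]
C n 9 err 0.0 marg 0.17 maxdq 0.21 zmin 0.21 q [-0.487  -0.1807 -0.4578 -1.4298 -1.5245 -2.2886] w [ 0.35 -0.21  0.21]
D n 3 err 0.0 marg 0.63 maxdq 0.06 zmin 0.14 q [-0.5959  0.0059 -0.4309 -1.5773 -1.6951 -2.2901] w [ 0.35 -0.23  0.14]
-80 -60 -40
B n 16 err 0.0 marg 0.2 maxdq 0.26 zmin 0.33 q [ 0.3072 -0.9792 -0.8813 -0.514  -0.6706 -2.5872] w [ 0.27 -0.09  0.33]
C n 10 err 0.0 marg 0.33 maxdq 0.28 zmin 0.21 q [-0.487  -0.1807 -0.4578 -1.4298 -1.5245 -2.2886] w [ 0.35 -0.21  0.21]
D n 3 err 0.0 marg 0.63 maxdq 0.06 zmin 0.14 q [-0.5959  0.0059 -0.4309 -1.5773 -1.6951 -2.2901] w [ 0.35 -0.23  0.14]
-80 -60 -20
B n 16 err 0.0 marg 0.3 maxdq 0.1 zmin 0.24 q [-0.301  -0.7734 -0.7847 -1.3636 -0.9857 -1.5367] w [ 0.25 -0.12  0.24]
C n 11 err 0.0 marg 0.33 maxdq 0.08 zmin 0.21 q [-0.487  -0.1807 -0.4578 -1.4298 -1.5245 -2.2886] w [ 0.35 -0.21  0.21]
D n 3 err 0.0 marg 0.63 maxdq 0.06 zmin 0.14 q [-0.5959  0.0059 -0.4309 -1.5773 -1.6951 -2.2901] w [ 0.35 -0.2
[... 5972 characters left out ...]
 0.08 zmin -0.03 q [-0.553   0.4919 -0.4098 -2.049  -2.1412  0.1576] w [ 0.38 -0.13 -0.03]
C n 20 err 0.0 marg 0.32 maxdq 0.15 zmin -0.03 q [-0.486  -0.3494 -0.5882 -1.4671 -1.3607 -2.3477] w [ 0.3  -0.18  0.21]
D n 3 err 0.0 marg 0.5 maxdq 0.07 zmin 0.14 q [-0.6265 -0.1406 -0.5689 -1.638  -1.5642 -2.2937] w [ 0.3  -0.2   0.14]
-90 -70 60
B n 16 err 0.0 marg 0.46 maxdq 0.08 zmin -0.06 q [-0.4582  0.6714 -0.1652 -2.0471 -2.349   0.3568] w [ 0.48 -0.14 -0.06]
C n 23 err 0.0 marg 0.34 maxdq 0.15 zmin -0.06 q [-0.486  -0.3494 -0.5882 -1.4671 -1.3607 -2.3477] w [ 0.3  -0.18  0.21]
D n 3 err 0.0 marg 0.5 maxdq 0.07 zmin 0.14 q [-0.6265 -0.1406 -0.5689 -1.638  -1.5642 -2.2937] w [ 0.3  -0.2   0.14]
```

>>> {"fn": "jog_arm", "kwargs": {
  "steps": "-0.085 -0.157 -0.035 -56.5 -42.8 93.5 0.0854;-0.085 -0.157 -0.035 -56.5 -42.8 93.5 0.0854;-0.085 -0.157 -0.035 -56.5 -42.8 93.5 0.0854;-0.085 -0.157 -0.035 -56.5 -42.8 93.5 0.0854;-0.085 -0.157 -0.035 -56.5 -42.8 93.5 0.0854;-0.085 -0.157 -0.035 -56.5 -42.8 93.5 0.0854;-0.085 -0.157 -0.035 -56.5 -42.8 93.5 0.0854;-0.085 -0.157 -0.035 -56.5 -42.8 93.5 0.0854;-0.085 -0.157 -0.035 -56.5 -42.8 93.5 0.0854;-0.085 -0.157 -0.035 -56.5 -42.8 93.5 0.0854;-0.085 -0.157 -0.035 -56.5 -42.8 93.5 0.0854;-0.085 -0.157 -0.035 -56.5 -42.8 93.5 0.0854;-0.085 -0.157 -0.035 -56.5 -42.8 93.5 0.0854;-0.085 -0.157 -0.035 -56.5 -42.8 93.5 0.0854;-0.085 -0.157 -0.035 -56.5 -42.8 93.5 0.0854;-0.085 -0.157 -0.035 -56.5 -42.8 93.5 0.0854"
}}

```text
time: 4.5
position: [0.4203, -0.1503, 0.3182]
ee_rot: [-0.001, -0.217, 0.976, -0.001]
wrist_force: [-0.1, 0.0, -0.9]
opening: 0.0854
grip_force: 0.0
```

```bash
python3 -c "
from plan import *
print(get_obs()['joints']); row(*W2[1:])"
```

```text
[ 0.1139 -0.3411 -0.0959  0.0017 -1.8175 -1.2475]
row [ 0.1775 -0.1839  0.0942] [ -0.04 -60.11   0.05] rows>= 7.0
```

>>> {"fn": "jog_arm", "kwargs": {
  "steps": "0.178 -0.184 0.094 0 -60 0 0.0854;0.178 -0.184 0.094 0 -60 0 0.0854;0.178 -0.184 0.094 0 -60 0 0.0854;0.178 -0.184 0.094 0 -60 0 0.0854;0.178 -0.184 0.094 0 -60 0 0.0854;0.178 -0.184 0.094 0 -60 0 0.0854;0.178 -0.184 0.094 0 -60 0 0.0854;0.178 -0.184 0.094 0 -60 0 0.0854;0.178 -0.184 0.094 0 -60 0 0.0854;0.178 -0.184 0.094 0 -60 0 0.0854;0.178 -0.184 0.094 0 -60 0 0.0854"
}}

```text
time: 5.6
position: [0.3364, -0.3918, 0.2241]
ee_rot: [0.487, -0.189, 0.846, 0.108]
wrist_force: [0.7, -0.6, 0.8]
opening: 0.0854
grip_force: 0.0
```

```bash
python3 -c "
from plan import *
print(get_obs()['joints']); row(*W3[1:]); row(*W4[1:])
im,_=get_image('top'); cv2.imwrite('pics/t1.png',cv2.resize(im[:,:,::-1],(768,576)))"
```

```text
[-1.256  -0.1071 -0.0768 -1.0434 -1.6924  0.0367]
row [ 0.0858 -0.0005  0.0506] [ 0.08 -0.2   0.1 ] rows>= 2.0
row [ 0.0854 -0.0006  0.1606] [ 0.08 -0.2   0.1 ] rows>= 3.6
```

View pics/t1.png

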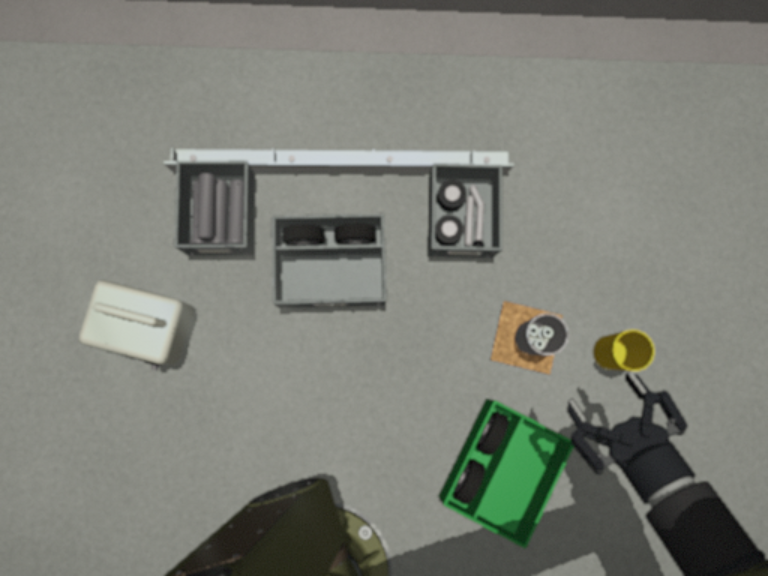

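The gripper hangs short of the steel beaker. The fingertips are at about (575,405) and (635,380), clear of the yellow cup at (625,350) and of the green bin.

>>> {"fn": "jog_arm", "kwargs": {
  "steps": "0.0855 0 0.05 0 0 0 0.0854;0.0855 0 0.05 0 0 0 0.0854;0.0855 0 0.05 0 0 0 0.0854;0.0855 0 0.08 0 0 0 0.0854;0.0855 0 0.1 0 0 0 0.0854;0.0855 0 0.12 0 0 0 0.0854;0.0855 0 0.14 0 0 0 0.0854;0.0855 0 0.16 0 0 0 0.0854;0.0855 0 0.16 0 0 0 0.0854;0.0855 0 0.16 0 0 0 0.0854"
}}

```text
time: 6.65
position: [0.4237, -0.3523, 0.0731]
ee_rot: [0.488, -0.19, 0.845, 0.107]
wrist_force: [-0.1, 0.8, 0.3]
opening: 0.0854
grip_force: 0.0
```

```bash
python3 -c "
from plan import *
row(*W4[1:])
im,_=get_image('scene'); cv2.imwrite('pics/s1.png',cv2.resize(im[110:200,190:310,::-1],(768,576),interpolation=cv2.INTER_CUBIC))"
```

```text
row [0.0031 0.0005 0.0018] [-0.   -0.11  0.31] rows>= 0.1
```

View pics/s1.png

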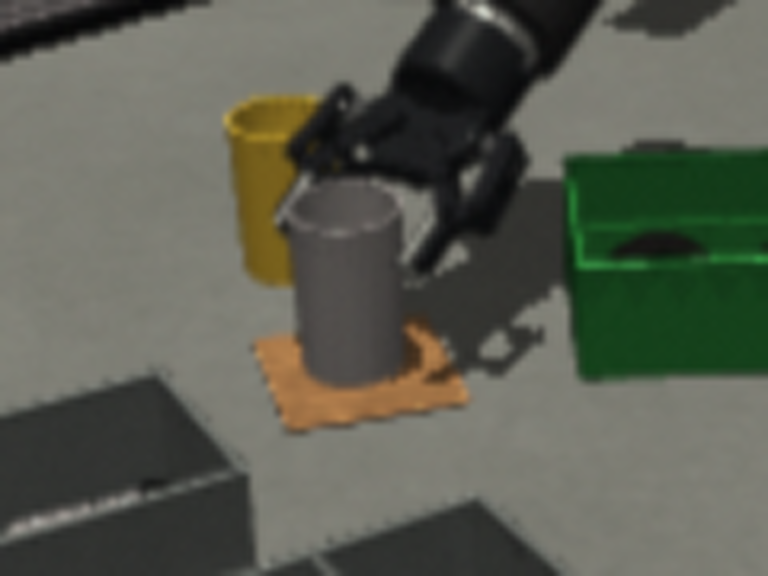

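The fingers straddle the beaker body below its rim at about (345,210) in the crop. The yellow cup behind and the green bin are clear.

>>> {"fn": "jog_arm", "kwargs": {
  "steps": "0.003 0 0.006 0 0 0 0.0854;0.003 0 0.006 0 0 0 0.05;0.003 0 0.006 0 0 0 0.05;0.003 0 0.006 0 0 0 0.05;0.003 0 0.006 0 0 0 0.05;0.003 0 0.006 0 0 0 0.05;0.003 0 0.006 0 0 0 0.05;0.003 0 0.006 0 0 0 0.05",
  "squeeze": 60
}}

```text
time: 7.5
position: [0.4262, -0.3507, 0.0651]
ee_rot: [0.488, -0.188, 0.846, 0.107]
wrist_force: [-0.0, -1.0, 3.8]
opening: 0.0652
grip_force: 65.8
```

```bash
cat > p2.py <<'E'
from plan import *
pg=np.array([.4262,-.3507,.0651]); Rg=Ro.from_quat(np.roll([.488,-.188,.846,.107],-1)).as_matrix()
mt=Rg.T@(np.array([.4086,-.3588,.109])-pg); mt[1]=0
ct=Rg.T@[0,0,1.]
def pourT(al,t,g,mz,bk,dx=0):
    p,R=pour(Rg,al,t,g,mz,bk); M=np.array([.505+dx,.002,0])+np.array([-.044,1,0])*bk+[0,0,mz]
    return M-R@mt,R
L=('lift',pg+[0,0,.12],Rg)
B=('B',*pourT(-80,78,-20,.19,.05,-.005)); C=('C',*pourT(-80,130,-60,.14,.045,-.005)); D=('D',*pourT(-80,145,-60,.135,.035,-.005))
if __name__=='__main__':
    print(mt)
    q=simpath(get_obs()['joints'],[L,B,C,D,C,B,L]); 
    row(*L[1:]); cur=None
    for a,b in((L,B),(B,C),(C,D)): row(*b[1:],cur=a[1:])
E
python3 p2.py
```

```text
[-0.0283  0.     -0.0388]
lift n 4 err 0.0 marg 0.84 maxdq 0.05 zmin 0.27 q [-1.0613 -0.1325 -0.1713 -1.0472 -1.4865 -0.0012] w [ 0.15 -0.48  0.36]
B n 16 err 0.0 marg 0.29 maxdq 0.1 zmin 0.24 q [-0.2903 -0.7892 -0.7933 -1.3555 -0.978  -1.5471] w [ 0.24 -0.12  0.24]
C n 11 err 0.0 marg 0.32 maxdq 0.07 zmin 0.21 q [-0.4844 -0.1913 -0.4678 -1.4301 -1.5242 -2.2877] w [ 0.34 -0.21  0.21]
D n 3 err 0.0 marg 0.62 maxdq 0.06 zmin 0.14 q [-0.5943 -0.0045 -0.4409 -1.5777 -1.6957 -2.2884] w [ 0.34 -0.23  0.14]
C n 3 err 0.0 marg 0.61 maxdq 0.06 zmin 0.16 q [-0.4844 -0.1913 -0.4678 -1.4301 -1.5242 -2.2877] w [ 0.34 -0.21  0.21]
B n 11 err 0.0 marg 0.29 maxdq 0.07 zmin 0.22 q [-0.2903 -0.7892 -0.7933 -1.3555 -0.978  -1.5471] w [ 0.24 -0.12  0.24]
lift n 16 err 0.0 marg 0.32 maxdq 0.1 zmin 0.25 q [-1.0613 -0.1325 -0.1713 -1.0472 -1.4865 -0.0012] w [ 0.15 -0.48  0.36]
row [-0.1039 -0.0002 -0.0601] [ 0.04  0.01 -0.04] rows>= 2.4
row [-0.1282  0.371   0.2315] [-24.56  -6.76  75.97] rows>= 9.3
row [ 0.0018 -0.0225 -0.004 ] [ 8.05 22.51 60.17] rows>= 7.5
row [-0.002   0.0092 -0.014 ] [-5.34 10.61  9.16] rows>= 1.7
```

>>> {"fn": "jog_arm", "kwargs": {
  "steps": "-0.05 0 -0.03 0 0 0 0.05;-0.08 0 -0.046 0 0 0 0.05;-0.104 0 -0.06 0 0 0 0.05;-0.104 0 -0.06 0 0 0 0.05;-0.104 0 -0.06 0 0 0 0.05"
}}

```text
time: 8.0
position: [0.426, -0.35, 0.1841]
ee_rot: [0.487, -0.188, 0.846, 0.108]
wrist_force: [-0.3, -0.1, -3.6]
opening: 0.0648
grip_force: 67.2
```

>>> {"fn": "jog_arm", "kwargs": {
  "steps": "-0.013 0.037 0.023 -2.5 -0.7 7.6 0.05;-0.026 0.074 0.046 -5 -1.4 15.2 0.05;-0.038 0.111 0.07 -7.5 -2 22.8 0.05;-0.051 0.148 0.093 -10 -2.7 30.4 0.05;-0.064 0.185 0.116 -12.3 -3.4 38 0.05;-0.077 0.222 0.139 -14.7 -4 45.6 0.05;-0.09 0.26 0.162 -17.2 -4.7 53.2 0.05;-0.103 0.297 0.185 -19.6 -5.4 60.8 0.05;-0.115 0.334 0.208 -22 -6.1 68.4 0.05;-0.128 0.371 0.231 -24.6 -6.8 76 0.05;-0.128 0.371 0.231 -24.6 -6.8 76 0.05;-0.128 0.371 0.231 -24.6 -6.8 76 0.05;-0.128 0.371 0.231 -24.6 -6.8 76 0.05"
}}

```text
time: 9.3
position: [0.5086, 0.0968, 0.1778]
ee_rot: [0.316, 0.283, 0.714, 0.557]
wrist_force: [-0.3, -0.1, -2.6]
opening: 0.0649
grip_force: 67.6
```

```bash
python3 -c "
from p2 import *
o=get_obs();R=Ro.from_quat(np.roll(o['ee_rot'],-1)).as_matrix(); print(o['time'],o['grip_force'],o['opening'],'mouth',o['position']+R@mt,'axis',R@ct)
row(*B[1:]); row(*C[1:]); row(*D[1:])
im,_=get_image('top'); cv2.imwrite('pics/t2.png',cv2.resize(im[:,:,::-1],(768,576)))"
```

```text
9.3 67.61999952286715 0.06489336621783864 mouth [0.497  0.0516 0.1887] axis [ 0.17   -0.9636  0.2065]
row [-0.0004  0.0014  0.0007] [-0.05 -0.01 -0.13] rows>= 0.0
row [ 0.0014 -0.0211 -0.0033] [ 8.02 22.52 60.03] rows>= 7.5
row [-0.0123 -0.0193 -0.0129] [-0.55 28.97 71.01] rows>= 8.9
```

View pics/t2.png

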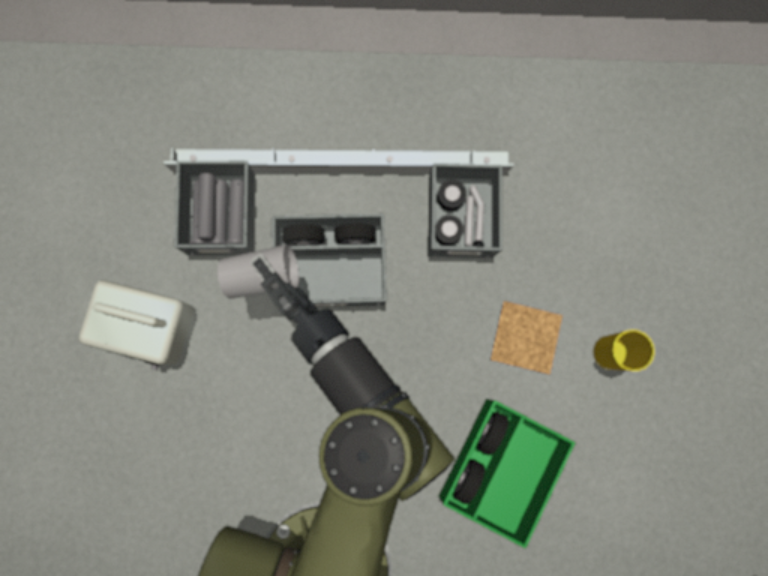

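The beaker is tipped just short of level with its mouth at about (295,265), over the left part of the near compartment. The other bins and the compressor are untouched and no feet have fallen out.

>>> {"fn": "jog_arm", "kwargs": {
  "steps": "0 -0.004 0 1.3 3.8 10 0.05;0 -0.008 -0.001 2.7 7.5 20 0.05;0.001 -0.012 -0.002 4 11.3 30 0.05;0.001 -0.015 -0.002 5.4 15 40 0.05;0.001 -0.018 -0.003 6.7 18.8 50 0.05;0.001 -0.021 -0.003 8 22.5 60 0.05;0.001 -0.021 -0.003 8 22.5 60 0.05;0.001 -0.021 -0.003 8 22.5 60 0.05;0.001 -0.021 -0.003 8 22.5 60 0.05;-0.012 -0.019 -0.013 -0.5 29 71 0.05;-0.012 -0.019 -0.013 -0.5 29 71 0.05;-0.012 -0.019 -0.013 -0.5 29 71 0.05;-0.012 -0.019 -0.013 -0.5 29 71 0.05;-0.012 -0.019 -0.013 -0.5 29 71 0.05;-0.012 -0.019 -0.013 -0.5 29 71 0.05;-0.012 -0.019 -0.013 -0.5 29 71 0.05"
}}

```text
time: 10.95
position: [0.5057, 0.0765, 0.1659]
ee_rot: [-0.237, 0.498, 0.471, 0.688]
wrist_force: [0.8, -0.3, -1.5]
opening: 0.0652
grip_force: 67.7
```

```bash
python3 -c "
from p2 import *
o=get_obs();R=Ro.from_quat(np.roll(o['ee_rot'],-1)).as_matrix(); print(o['time'],o['wrist_force'],o['grip_force'],'mouth',o['position']+R@mt,'axis',R@ct)
row(*C[1:]); row(*B[1:])
im,_=get_image('top'); cv2.imwrite('pics/t3.png',cv2.resize(im[100:250,100:300,::-1],(768,576)))"
```

```text
10.95 [ 0.7721 -0.2666 -1.4703] 67.68645118485438 mouth [0.4988 0.0381 0.1379] axis [ 0.1042 -0.5661 -0.8177]
row [-0.0048 -0.0112  0.0118] [  5.26 -10.68  -8.89] rows>= 1.7
row [ 0.0135 -0.0008  0.0209] [  0.56 -29.07 -70.88] rows>= 8.9
```

View pics/t3.png

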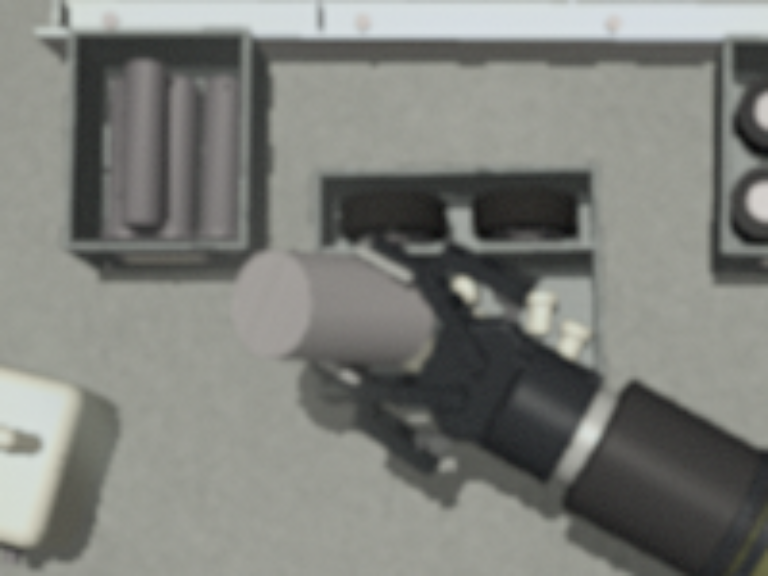

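The beaker is tipped well past level and at least two feet show in the compartment, at (540,310) and (575,335). The hand hides the rest.

>>> {"fn": "jog_arm", "kwargs": {
  "steps": "-0.005 -0.011 0.012 5 -10.7 -9 0.05;-0.005 -0.011 0.012 5 -10.7 -9 0.05;0.0135 -0.001 0.021 0.6 -29 -71 0.05;0.0135 -0.001 0.021 0.6 -29 -71 0.05;0.0135 -0.001 0.021 0.6 -29 -71 0.05;0.0135 -0.001 0.021 0.6 -29 -71 0.05;0.0135 -0.001 0.021 0.6 -29 -71 0.05;0.0135 -0.001 0.021 0.6 -29 -71 0.05;0.0135 -0.001 0.021 0.6 -29 -71 0.05;0.0135 -0.001 0.021 0.6 -29 -71 0.05;0.0135 -0.001 0.021 0.6 -29 -71 0.05;0.0135 -0.001 0.021 0.6 -29 -71 0.05;0.0135 -0.001 0.021 0.6 -29 -71 0.05"
}}

```text
time: 12.3
position: [0.5094, 0.0971, 0.1783]
ee_rot: [0.316, 0.282, 0.714, 0.557]
wrist_force: [-0.4, -0.6, -2.2]
opening: 0.0645
grip_force: 67.7
```

```bash
python3 -c "
from p2 import *
print(get_obs()['wrist_force']); row(*B[1:]); row(*L[1:])
im,_=get_image('top'); a=cv2.resize(im[125:215,170:270,::-1],(400,360))
im,_=get_image('scene'); b=cv2.resize(im[185:255,215:305,::-1],(400,311))
c=np.zeros((360,800,3),np.uint8);c[:,:400]=a;c[:311,400:]=b
cv2.imwrite('pics/t4.png',c)"
```

```text
[-0.4245 -0.6485 -2.1939]
row [ 0.      0.0008 -0.    ] [ 0.   -0.1  -0.15] rows>= 0.0
row [-0.2856 -0.096  -0.3416] [ 24.64   6.65 -76.1 ] rows>= 9.3
```

View pics/t4.png

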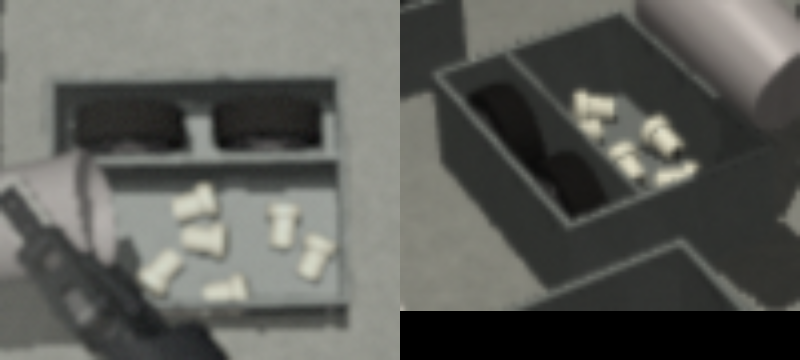

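All six feet lie in the near compartment in the left crop: (195,205), (205,238), (283,225), (317,258), (160,270) and (225,290). The beaker can go back to the mat.

```bash
python3 -c "
from p2 import *
L2=('L2',pg+[.0022,.0065,.12],Rg); simpath(get_obs()['joints'],[L2]); row(*L2[1:])"
```

```text
L2 n 15 err 0.0 marg 0.32 maxdq 0.1 zmin 0.25 q [-1.0508 -0.1474 -0.1847 -1.047  -1.4781 -0.0078] w [ 0.16 -0.47  0.36]
row [-0.2821 -0.0942 -0.3358] [ 24.61   6.65 -76.11] rows>= 9.3
```

>>> {"fn": "jog_arm", "kwargs": {
  "steps": "-0.282 -0.094 -0.336 24.6 6.65 -76.1 0.05;-0.282 -0.094 -0.336 24.6 6.65 -76.1 0.05;-0.282 -0.094 -0.336 24.6 6.65 -76.1 0.05;-0.282 -0.094 -0.336 24.6 6.65 -76.1 0.05;-0.282 -0.094 -0.336 24.6 6.65 -76.1 0.05;-0.282 -0.094 -0.336 24.6 6.65 -76.1 0.05;-0.282 -0.094 -0.336 24.6 6.65 -76.1 0.05;-0.282 -0.094 -0.336 24.6 6.65 -76.1 0.05;-0.282 -0.094 -0.336 24.6 6.65 -76.1 0.05;-0.282 -0.094 -0.336 24.6 6.65 -76.1 0.05;-0.282 -0.094 -0.336 24.6 6.65 -76.1 0.05;-0.282 -0.094 -0.336 24.6 6.65 -76.1 0.05;-0.282 -0.094 -0.336 24.6 6.65 -76.1 0.05"
}}

```text
time: 13.7
position: [0.4282, -0.3434, 0.1856]
ee_rot: [0.488, -0.188, 0.845, 0.107]
wrist_force: [0.4, 0.8, -1.7]
opening: 0.0651
grip_force: 67.7
```

```bash
python3 -c "
from p2 import *
row(pg+[.0022,.0065,.002],Rg);im,d,P=cloud('top'); m=(P[...,2]>.215)&(P[...,2]<.24);m[:, :300]=0;q=P[m];print(len(q),cv2.minEnclosingCircle(q[:,:2].astype(np.float32)))"
```

```text
row [ 0.1027 -0.0006  0.0591] [ 0.04  0.07 -0.01] rows>= 2.4
946 ((0.37227779626846313, -0.36719557642936707), 0.0763307586312294)
```

>>> {"fn": "jog_arm", "kwargs": {
  "steps": "0.04 0 0.023 0 0 0 0.05;0.08 0 0.046 0 0 0 0.05;0.095 0 0.055 0 0 0 0.05;0.102 0 0.059 0 0 0 0.05;0.104 0 0.06 0 0 0 0.05;0.104 0 0.06 0 0 0 0.05"
}}

```text
time: 14.35
position: [0.4285, -0.3449, 0.0667]
ee_rot: [0.488, -0.189, 0.845, 0.106]
wrist_force: [-0.5, -0.1, -1.3]
opening: 0.0647
grip_force: 67.6
```

>>> {"fn": "jog_arm", "kwargs": {
  "steps": "0.001 0 0.0005 0 0 0 0.05;0.002 0 0.0012 0 0 0 0.05;0.002 0 0.0012 0 0 0 0.05"
}}

```text
time: 14.65
position: [0.4287, -0.345, 0.0652]
ee_rot: [0.489, -0.189, 0.845, 0.106]
wrist_force: [-1.4, -0.4, 5.7]
opening: 0.0651
grip_force: 67.6
```

Contact made. Next I open the fingers and back off along the tool axis.

>>> {"fn": "jog_arm", "kwargs": {
  "steps": "0 0 0 0 0 0 0.0854;0 0 0 0 0 0 0.0854;0 0 0 0 0 0 0.0854;0 0 0 0 0 0 0.0854;0 0 -0.02 0 0 0 0.0854;0 0 -0.05 0 0 0 0.0854;0 0 -0.09 0 0 0 0.0854;0 0 -0.13 0 0 0 0.0854;0 0 -0.17 0 0 0 0.0854;0 0 -0.17 0 0 0 0.0854"
}}

```text
time: 15.65
position: [0.2919, -0.4093, 0.1505]
ee_rot: [0.488, -0.188, 0.846, 0.104]
wrist_force: [0.2, -0.1, -0.9]
opening: 0.0853
grip_force: 0.0
```

```bash
cat > m2.py <<'E'
from kin import *
im,d,P=cloud('top'); v,u=np.mgrid[:384,:512]; Z=P[...,2]
def box(u0,v0,u1,v1): return (u>u0/1.5)&(u<u1/1.5)&(v>v0/1.5)&(v<v1/1.5)
m=box(480,280,590,385)&(Z>.1)&(Z<.113); print('cup',m.sum(),np.median(Z[m]),cv2.minEnclosingCircle(P[m][:,:2].astype(np.float32)))
b=P[box(260,130,400,320)&(Z>.065)&(Z<.09)]; r=cv2.minAreaRect(b[:,:2].astype(np.float32)); print('bin',r,cv2.boxPoints(r).round(4).tolist())
E
python3 m2.py
```

```text
cup 152 0.10775226124805981 ((0.4112587571144104, -0.35215914249420166), 0.0349755734205246)
bin ((0.5317410230636597, 0.003203064203262329), (0.15140175819396973, 0.19107556343078613), 2.6839184761047363) [[0.45159998536109924, 0.09510000050067902], [0.46059998869895935, -0.0957999974489212], [0.6118000149726868, -0.08869999647140503], [0.6029000282287598, 0.10220000147819519]]
```

```bash
cat > p3.py <<'E'
from plan import *
def Wp(roll):
    R=toolR(1.4,75,roll)
    return [('up',np.array([.29,-.41,.28]),R0),('mid',np.array([.40,-.12,.30]),R),('pre',np.array([.415,-.001,.06]),R),('low',np.array([.42,-.001,.012]),R),('end',np.array([.55,.002,.012]),R)]
if __name__=='__main__':
    for roll in(0,180): print(roll); simpath(get_obs()['joints'],Wp(roll))
    W=Wp(180); row(*W[0][1:]); row(*W[1][1:],cur=W[0][1:]); row(*W[2][1:],cur=W[1][1:])
E
python3 p3.py
```

```text
0
up n 5 err 0.0 marg 0.98 maxdq 0.04 zmin 0.35 q [-1.3586 -0.1013  0.0294 -1.0623 -1.8297 -0.0027] w [ 0.02 -0.54  0.45]
mid n 27 err 0.0 marg 0.6 maxdq 0.09 zmin 0.46 q [ 0.2537 -0.6889 -0.392   0.0589 -1.6124  1.3515] w [ 0.31 -0.12  0.63]
pre n 9 err 0.0 marg 0.15 maxdq 0.07 zmin 0.36 q [ 0.6296 -0.8119 -0.9291  0.1563 -1.2405  0.9307] w [ 0.33 -0.    0.39]
low n 2 err 0.0 marg 0.08 maxdq 0.06 zmin 0.32 q [ 0.618  -0.7638 -0.9951  0.161  -1.126   0.9234] w [ 0.33 -0.    0.35]
end n 5 err 0.0 marg 0.15 maxdq 0.12 zmin 0.32 q [ 0.4367 -0.252  -0.6576  0.1299 -0.9285  1.093 ] w [ 0.46 -0.    0.35]
180
up n 5 err 0.0 marg 0.98 maxdq 0.04 zmin 0.35 q [-1.3586 -0.1013  0.0294 -1.0623 -1.8297 -0.0027] w [ 0.02 -0.54  0.45]
mid n 11 err 0.0 marg 0.51 maxdq 0.22 zmin 0.48 q [ 0.2537 -0.6889 -0.392   0.0589 -1.6124 -1.7901] w [ 0.31 -0.12  0.63]
pre n 9 err 0.0 marg 0.15 maxdq 0.07 zmin 0.36 q [ 0.6296 -0.8119 -0.9291  0.1563 -1.2405 -2.2109] w [ 0.33 -0.    0.39]
low n 2 err 0.0 marg 0.08 maxdq 0.06 zmin 0.32 q [ 0.618  -0.7638 -0.9951  0.1611 -1.126  -2.2182] w [ 0.33 -0.    0.35]
end n 5 err 0.0 marg 0.15 maxdq 0.12 zmin 0.32 q [ 0.4367 -0.252  -0.6576  0.1299 -0.9285 -2.0486] w [ 0.46 -0.    0.35]
row [-0.1111 -0.0011 -0.069 ] [-0.31 -0.07  0.2 ] rows>= 2.6
row [-0.1284  0.2163  0.1825] [14.74 44.35 19.21] rows>= 6.2
row [0.0448 0.1186 0.2365] [0. 0. 0.] rows>= 5.4
```

>>> {"fn": "jog_arm", "kwargs": {
  "steps": "-0.111 0 -0.069 0 0 0 0.0854;-0.111 0 -0.069 0 0 0 0.0854;-0.111 0 -0.069 0 0 0 0.0854;-0.111 0 -0.069 0 0 0 0.0854"
}}

```text
time: 16.1
position: [0.2915, -0.4082, 0.2837]
ee_rot: [0.488, -0.191, 0.845, 0.103]
wrist_force: [-0.5, 0.8, 0.5]
opening: 0.0852
grip_force: 0.0
```

>>> {"fn": "jog_arm", "kwargs": {
  "steps": "-0.128 0.216 0.183 14.7 44.4 19.2 0.0854;-0.128 0.216 0.183 14.7 44.4 19.2 0.0854;-0.128 0.216 0.183 14.7 44.4 19.2 0.0854;-0.128 0.216 0.183 14.7 44.4 19.2 0.0854;-0.128 0.216 0.183 14.7 44.4 19.2 0.0854;-0.128 0.216 0.183 14.7 44.4 19.2 0.0854;-0.128 0.216 0.183 14.7 44.4 19.2 0.0854;-0.128 0.216 0.183 14.7 44.4 19.2 0.0854;-0.128 0.216 0.183 14.7 44.4 19.2 0.0854;-0.128 0.216 0.183 14.7 44.4 19.2 0.0854;-0.128 0.216 0.183 14.7 44.4 19.2 0.0854;-0.128 0.216 0.183 14.7 44.4 19.2 0.0854;-0.128 0.216 0.183 14.7 44.4 19.2 0.0854;-0.128 0.216 0.183 14.7 44.4 19.2 0.0854;-0.128 0.216 0.183 14.7 44.4 19.2 0.0854;-0.128 0.216 0.183 14.7 44.4 19.2 0.0854"
}}

```text
time: 17.7
position: [0.4007, -0.1186, 0.2975]
ee_rot: [0.131, -0.012, 0.991, 0.0]
wrist_force: [-0.3, 0.3, -1.1]
opening: 0.0851
grip_force: 0.0
```

```bash
python3 -c "
from p3 import *
W=Wp(180);row(*W[1][1:]);row(*W[2][1:]); row(*W[3][1:])"
```

```text
row [ 0.0001 -0.0013 -0.0026] [-0.18  0.02 -0.04] rows>= 0.1
row [0.0451 0.118  0.2334] [-0.18  0.02 -0.04] rows>= 5.3
row [0.0527 0.118  0.2811] [-0.18  0.02 -0.04] rows>= 6.2
```

>>> {"fn": "jog_arm", "kwargs": {
  "steps": "0.045 0.118 0.18 -0.2 0 0 0.0854;0.045 0.118 0.18 -0.2 0 0 0.0854;0.045 0.118 0.18 -0.2 0 0 0.0854;0.045 0.118 0.18 -0.2 0 0 0.0854;0.045 0.118 0.233 -0.2 0 0 0.0854;0.045 0.118 0.233 -0.2 0 0 0.0854;0.053 0.118 0.26 -0.2 0 0 0.0854;0.053 0.118 0.281 -0.2 0 0 0.0854;0.053 0.118 0.281 -0.2 0 0 0.0854;0.053 0.118 0.281 -0.2 0 0 0.0854;0.053 0.118 0.281 -0.2 0 0 0.0854"
}}

```text
time: 18.8
position: [0.4203, -0.0001, 0.0137]
ee_rot: [0.132, -0.012, 0.991, 0.002]
wrist_force: [0.1, -0.4, 0.7]
opening: 0.0854
grip_force: 0.0
```

```bash
python3 -c "
from p3 import *
W=Wp(180);row(*W[3][1:]);R=W[0]; 
for x in(.46,.5,.53): row([x,-.001+.0244*(x-.42),.012],W[4][2])
im,_=get_image('scene'); cv2.imwrite('pics/s2.png',cv2.resize(im[150:294,180:372,::-1],(768,576)))"
```

```text
row [ 0.0008 -0.0009  0.0015] [0.07 0.13 0.03] rows>= 0.0
row [-0.0379 -0.001   0.012 ] [0.07 0.13 0.03] rows>= 0.8
row [-0.0765 -0.001   0.0224] [0.07 0.13 0.03] rows>= 1.6
row [-0.1054 -0.001   0.0302] [0.07 0.13 0.03] rows>= 2.2
```

View pics/s2.png

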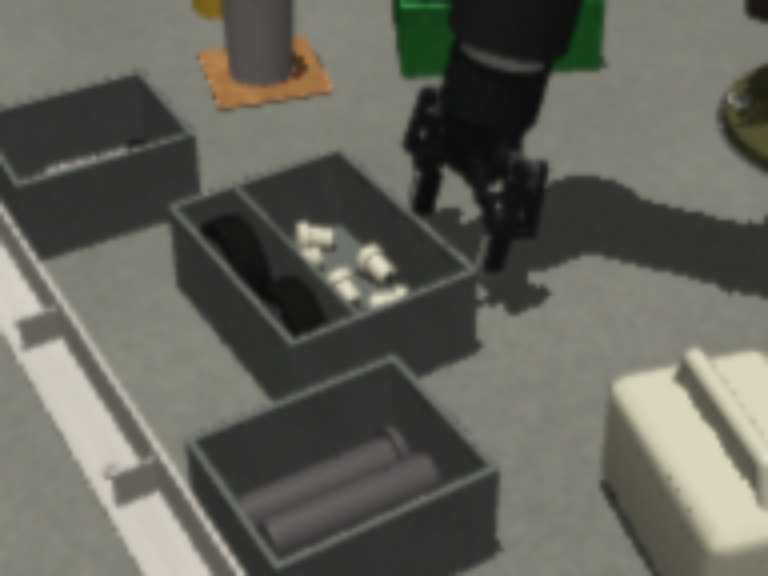

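The open fingers stand in front of the bin's near face, at (425,205) and (495,260) in the crop. The beaker is upright on its mat and the feet are in the bin, so I can push.

>>> {"fn": "jog_arm", "kwargs": {
  "steps": "-0.008 0 0.002 0 0 0 0.0854;-0.016 0 0.004 0 0 0 0.0854;-0.024 0 0.006 0 0 0 0.0854;-0.03 0 0.008 0 0 0 0.0854;-0.036 0 0.01 0 0 0 0.0854;-0.042 0 0.011 0 0 0 0.0854;-0.048 0 0.013 0 0 0 0.0854;-0.054 0 0.014 0 0 0 0.0854;-0.06 0 0.016 0 0 0 0.0854;-0.066 0 0.018 0 0 0 0.0854;-0.072 0 0.019 0 0 0 0.0854;-0.078 0 0.021 0 0 0 0.0854;-0.084 0 0.022 0 0 0 0.0854;-0.084 0 0.022 0 0 0 0.0854"
}}

```text
time: 20.25
position: [0.5062, 0.0016, 0.0123]
ee_rot: [0.13, -0.012, 0.991, 0.001]
wrist_force: [-2.1, -2.4, 1.3]
opening: 0.0854
grip_force: 1.2
```

```bash
python3 m2.py; python3 -c "
from h import *
o=get_obs(); print(o['wrist_force'],o['wrist_torque'])"
```

```text
cup 150 0.1080507308967058 ((0.4119471609592438, -0.351788192987442), 0.03479912132024765)
bin ((0.5681579113006592, 0.0036992281675338745), (0.1860320121049881, 0.1904945969581604), 1.0942217111587524) [[0.4733000099658966, 0.09719999879598618], [0.47699999809265137, -0.093299999833107], [0.6629999876022339, -0.08980000019073486], [0.6593000292778015, 0.1006999984383583]]
[-2.1186 -1.6862  0.0196] [-0.492   1.4189 -0.1939]
```

>>> {"fn": "jog_arm", "kwargs": {
  "steps": "-0.006 0 0.0015 0 0 0 0.0854;-0.012 0 0.003 0 0 0 0.0854;-0.018 0 0.0047 0 0 0 0.0854;-0.024 0 0.0062 0 0 0 0.0854;-0.03 0 0.008 0 0 0 0.0854;-0.035 0 0.0093 0 0 0 0.0854;-0.037 0 0.01 0 0 0 0.0854;-0.039 0 0.0105 0 0 0 0.0854;-0.041 0 0.011 0 0 0 0.0854"
}}

```text
time: 21.2
position: [0.5477, 0.0028, 0.0122]
ee_rot: [0.129, -0.012, 0.992, 0.001]
wrist_force: [-10.2, -0.1, 4.7]
opening: 0.0852
grip_force: 5.2
```

>>> {"fn": "jog_arm", "kwargs": {
  "steps": "-0.001 0 0.0003 0 0 0 0.0854;-0.002 0 0.0005 0 0 0 0.0854;-0.003 0 0.0008 0 0 0 0.0854;-0.003 0 0.0008 0 0 0 0.0854"
}}

```text
time: 21.6
position: [0.5505, 0.0028, 0.0122]
ee_rot: [0.129, -0.012, 0.992, 0.001]
wrist_force: [-12.3, 0.4, 5.3]
opening: 0.0853
grip_force: 6.0
```

>>> {"fn": "jog_arm", "kwargs": {
  "steps": "-0.001 0 0.0003 0 0 0 0.0854;-0.002 0 0.0005 0 0 0 0.0854;-0.003 0 0.0008 0 0 0 0.0854;-0.003 0 0.0008 0 0 0 0.0854"
}}

```text
time: 22.0
position: [0.5509, 0.0027, 0.012]
ee_rot: [0.126, -0.012, 0.992, 0.001]
wrist_force: [-37.5, 4.5, 23.3]
opening: 0.0854
grip_force: 18.6
```

The force jumped, so the bin is against the rail. I back off along the desk, then lift clear.

>>> {"fn": "jog_arm", "kwargs": {
  "steps": "0.005 0 -0.001 0 0 0 0.0854;0.02 0 -0.005 0 0 0 0.0854;0.04 0 -0.01 0 0 0 0.0854;0.06 0 -0.016 0 0 0 0.0854;0.07 0 -0.05 0 0 0 0.0854;0.07 0 -0.1 0 0 0 0.0854;0.07 0 -0.15 0 0 0 0.0854;0.07 0 -0.2 0 0 0 0.0854;0.07 0 -0.2 0 0 0 0.0854;0.07 0 -0.2 0 0 0 0.0854"
}}

```text
time: 23.0
position: [0.4363, 0.0009, 0.1894]
ee_rot: [0.133, -0.013, 0.991, 0.003]
wrist_force: [-0.7, 0.4, -0.6]
opening: 0.0855
grip_force: 0.0
```

```bash
python3 m2.py; python3 -c "
from h import *
im,_=get_image('top'); cv2.imwrite('pics/t5.png',cv2.resize(im[85:235,100:300,::-1],(768,576)))"
```

```text
cup 156 0.10756381285925709 ((0.4123251736164093, -0.3516935110092163), 0.03503424674272537)
bin ((0.630711019039154, 0.0048801228404045105), (0.15208853781223297, 0.19093942642211914), 1.233658790588379) [[0.5526000261306763, 0.09870000183582306], [0.5566999912261963, -0.09220000356435776], [0.7088000178337097, -0.08889999985694885], [0.7046999931335449, 0.10199999809265137]]
```

View pics/t5.png

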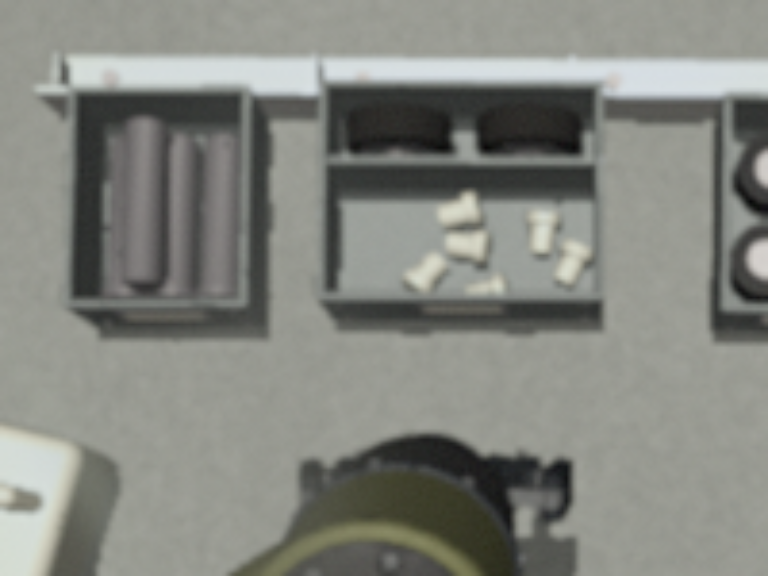

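The bin's back edge lies on the rail along its whole width, from about (320,85) to (600,88). All six feet are inside and the arm is clear.

```bash
python3 -c "
from cell import close_job
print(close_job())"
```

```text
the job is handed in; nothing more can be done
None
```

The job is handed in, with no verdict reported: the last picture and measurements show all six feet in the near compartment, the beaker standing within about 2 mm of the mat's centre, and the bin square against the rail, at about 23 of the 69 s.

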